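Pin a pack of sample plates in the staging nest

TASK

Get the three sample plates ready for the measuring projector: slide them all fully home against the end stop of the nest, without lifting them off the stack, so that their holes line up. Then take the blue-knobbed pin from the rack and pass it down through all three plates and into the nest's hole until its knob sits on the top plate, and let go. Leave the red and yellow pins in the rack, and the ring gauge and the loupe where they are.

Things in the scene. Friction and masses are not known exactly. Their poses are not given: they have to be found in the camera images.
- nest_hole (a point): centre of the mouth of the upright through hole (11.5 mm diameter) in the blue base of the staging nest, on the base's top face, 25 mm above the table. The nest is fixed. x points along its channel towards the end stop, z up; the channel is open at -x. In this frame the base spans x -95 to 65, y -50 to 50 mm. The plates lie in the channel in one stack 24 mm high
- nest_stop (a point): middle of the foot of the end stop's face, on the base's top face, 45 mm along x from nest_hole, same axes. Steel stop (14 mm thick) and two steel side rails (12 mm thick, 59.5 mm apart, running 75 mm back from the stop) rise 22 mm above the base. Plates touching the stop are home: their near ends are flush 90 mm before it, 15 mm outside the rails, and their holes are over nest_hole
- plate_low_hole (a point): centre of the hole (half-way through) of the bottom sample plate, dark steel, 90 mm long, 58 mm wide, 8 mm thick, with one real upright hole of 11.5 mm diameter at its centre (black dots are only marks), about 120 g; polished and loose (the stack slides along at 1 to 4 N), drawn back from the stop by 12 to 40 mm at the start; axes as in the nest when home: x along its length, z up
- plate_mid_hole (a point): the same for the middle plate, brass-coloured, same size, lying on the bottom plate, drawn out by its own 12 to 40 mm
- plate_top_hole (a point): the same for the top plate, bright aluminium colour, same size, lying on the middle plate, drawn out by its own 12 to 40 mm; its top face is 49 mm above the table
- pin_blue_knob (a point): centre, half-way up, of the blue knob of a handled steel pin: upright round knob 20 mm in diameter, 46 mm tall, on a shank 10 mm in diameter and 45 mm long whose last 10 mm taper to a nose 4 mm across. z points from nose to knob. It starts upright in any one of the rack's three holes, the knob's flat underside on the rack's top. About 70 g
- pin_blue_tip (a point): end of the blue-knobbed pin's nose, on its axis, 68 mm below the knob's centre; z points to the knob
- pin_red_knob (a point): the same point of a pin of the same shape with a red knob; bystander
- pin_yellow_knob (a point): the same point of a pin of the same shape with a yellow knob; bystander
- rack: black pin rack fixed to the table, 70 mm (x) by 190 mm (y) by 50 mm high; origin at the centre of its underside; three upright holes of 12 mm diameter at y = -60, 0 and 60 mm on its middle line, each holding a pin
- ring_gauge: steel ring gauge lying flat on the table, 52 mm outside and 28 mm inside diameter, 16 mm high; origin at the centre of its underside; bystander
- loupe: black inspection loupe standing on the table, 42 mm in diameter, 44 mm high; origin at the centre of its underside; bystander
Things that resemble listed ones, but are neither listed nor needed, are in the scene too. What is shaped like the part that bears nest_hole but orange is not meant.

How it is judged:
By the outcome, as a careful person would: the job done as asked, in the order asked, and still so for the second after the job is handed in, with the robot touching nothing.
It also fails if it takes over 58 s, if anything falls off the work surface, if the arm or the gripper's body presses on something with over 40 N, if the wrist force passes 120 N, or if a joint passes its speed limit or range.

ROBOT

A 6-joint arm with a two-finger parallel gripper is mounted at the origin on the work surface. World frame = base frame: x ahead of the robot, y to its left, z up, the work surface at z = 0. Lengths are in m, angles in rad, forces in N, time in s.
With the tool pointing down it reaches from about 0.25 to 0.775 m from the base axis. Payload 4 kg.
Tool frame: the origin (TCP) lies between the finger pads; the fingertips stand 25 mm ahead of it and the grasp point (between the pads) lies 6 mm ahead of it; y points along the fingers, x is the direction in which the jaws open and shut, and the axes are right-handed (so a half turn about y gives the same grasp; the last joint's range is limited). The gripper opens to 85 mm and grips with 20 to 120 N. Pads are 22 mm wide; open, the fingers measure 114 mm over their backs; the gripper's body (76 mm by 85 mm) begins 54 mm behind the grasp point. The pads swing forward as they close: fully open they stand 13 mm farther back than shut.
Start: joints at [1.241, 0.087, 1.371, -0, 1.684, -0.103], TCP at [0.124, 0.536, 0.256] pointing down, gripper open.
Joint ranges: [-3.1, 3.1], [-0.76, 2.03], [0.27, 2.55], [-1.08, 4.22], [0.17, 2.65], [-2.57, 2.57]. Speed limits (rad/s): [2.79, 2.79, 3.14, 3.14, 3.14, 3.14].

INTERFACE

Orientations are given as a unit quaternion [x, y, z, w].
In Python, from station import ctrl, cams, nets gives the robot as it stands. The module is installed in compiled form; this text tells all that it offers.
- The arm moves only by the shell command python3 -m creep 'ROWS' [FORCE]. ROWS is JSON, a list of rows, each an object with "dp": the shift along the tool's x, y, z in m, a list of three; "twist": the turn, a rotation vector about the tool's x, y, z in rad, a list of three; "hand": the finger opening in m, from 0 to 0.0854. In form: [{"dp": [tx, ty, tz], "twist": [rx, ry, rz], "hand": hand}, ...]. A call has 1 to 20 rows; each row shifts and turns the commanded pose from where the row before left it, along the tool's axes as they then stand; what a row does not reach is not made up. A row lasts 1/12 s, in which the tool goes at most 41.7 mm and 7.16 degrees, less where a joint would pass 70% of its speed; a pose out of reach is approached as far as the arm can. A call is refused whole if a number of a shift passes 0.0417 or a number of a turn 0.125, either way. A call with a gripper value outside its range is refused whole. The fingers move at their own pace and stop on an object; FORCE is the grip in N (left out, the last holds). Time passes only in rows, so rows that do not move let the fingers close. It gives the time, the measured TCP pose, the force and the opening at its end, in the units of the state.
- ctrl.sense(): the state, without advancing time (a new reading comes with each control period).
- cams.snapshot(name): name is "side" or "top"; returns a dict with "image" (420x560x3 uint8, red, green, blue), "fx", "fy", "cx", "cy" (pixels), "D" ([k1, k2, p1, p2, k3] as OpenCV has them; the pictures are not rectified), "rvec" (rotation vector, rad) and "tvec" (3), from world to camera coordinates, as OpenCV has them. Camera axes: x right, y down, z forward; pixel columns grow to the right and rows downward; lengths in m; the calibration is good to about 2 mm. A picture is of the moment at which its call begins. There is no depth.
- ctrl.finish_job(): hands the job in, once; it reports no verdict.
Trained networks look in the newest picture that a camera, given by its name, has taken for a name from the list of things; names that differ only in an ending like _2 or _b are one class to them, and where a whole thing is asked for, a point or a joint stands for the part that bears it (a point fixed in the world has none). Each returns a list of dicts, best first, with "conf" (0 to 1); they miss things now and then, are a little off and sometimes report something else, mostly with a low value. They report only what shows in the picture. A call takes as long as a camera call. They do not tell look-alikes from the thing itself.
- nets.silhouettes(label, camera): "mask" (420x560 bool, what is visible of it).
- nets.pinpoint(label, camera): "position" ([x, y, z] in m, in the coordinates of the camera as it stood for that picture, good to about 4 mm: a listed point, or the origin of a listed thing).
The state is a dict: "time": time; "joint_pos": joint angles; "joint_velocities": joint speeds; "tau": joint torques, N m; "tcp_pos": TCP position; "tool_rot": TCP orientation; "contact_force": force on the tool from outside, world axes, zero at the start; "moment": the same for the moment, N m; "width": opening from 0.0 (shut) to 1.0 (fully open).
Only numpy, scipy, OpenCV 4.12 (cv2) and the standard library are available. Lean on these libraries where they do the work, as an engineer would, in place of code of your own. Each camera call takes 0.05 s, during which the arm holds its last target. There are 200 camera calls.

## Working session

There is one attempt and no reset: what is moved stays moved. The work goes in short steps, Python scripts to look and compute and a shell command to move; the robot and the scene stay as the last step left them, time stands still between calls to the robot, and variables do not carry over. Pictures are saved under pics/ and viewed, about 8 in all and at most 12, crops included, and the job is handed in when it is done.

```bash
mkdir -p pics; cat > h.py <<'E'
import numpy as np, cv2
from station import ctrl, cams, nets
def towld(s,p):
    R=cv2.Rodrigues(np.array(s["rvec"],float))[0]; return R.T@(np.array(p,float)-np.array(s["tvec"],float).ravel())
def K(s): return np.array([[s["fx"],0,s["cx"]],[0,s["fy"],s["cy"]],[0,0,1.]])
def proj(s,P): return cv2.projectPoints(np.array(P,float).reshape(-1,3),np.array(s["rvec"],float),np.array(s["tvec"],float),K(s),np.array(s["D"],float))[0].reshape(-1,2)
def ray(s,uv,z):
    n=cv2.undistortPoints(np.array(uv,float).reshape(-1,1,2),K(s),np.array(s["D"],float)).reshape(-1,2)
    R=cv2.Rodrigues(np.array(s["rvec"],float))[0]; c=-R.T@np.array(s["tvec"],float).ravel()
    d=np.c_[n,np.ones(len(n))]@R; return c+d*((z-c[2])/d[:,2])[:,None]
def snap(name,f=None):
    s=cams.snapshot(name)
    if f: cv2.imwrite("pics/"+f,s["image"][:,:,::-1])
    return s
E
python3 - <<'E'
from h import *
np.set_printoptions(precision=4,suppress=True)
for c in ("top","side"):
    s=snap(c,c+"0.png")
    R=cv2.Rodrigues(np.array(s["rvec"],float))[0]; print(c,"cam",-R.T@np.array(s["tvec"]).ravel(),s["fx"])
    for l in ["nest_hole","nest_stop","plate_low_hole","plate_mid_hole","plate_top_hole","pin_blue_knob","pin_red_knob","pin_yellow_knob","rack","ring_gauge","loupe"]:
        for d in nets.pinpoint(l,c)[:3]:
            w=towld(s,d["position"]); print(c,l,round(d["conf"],2),w,proj(s,w)[0].round())
print(ctrl.sense())
E
```

```text
top cam [0.5262 0.0683 0.8363] 401.8693561506657
top nest_hole 0.87 [0.3755 0.0631 0.0236] [264. 311.]
top nest_hole 0.73 [0.5774 0.1964 0.0302] [197. 210.]
top nest_hole 0.68 [0.766  0.3497 0.0225] [123. 118.]
top nest_stop 0.87 [0.4133 0.0842 0.0259] [253. 292.]
top nest_stop 0.67 [0.621  0.2119 0.0273] [190. 188.]
top nest_stop 0.57 [0.8049 0.3767 0.0285] [108.  98.]
top plate_low_hole 0.42 [0.6214 0.2133 0.0283] [189. 188.]
top plate_mid_hole 0.58 [0.5542 0.1863 0.0371] [202. 221.]
top plate_mid_hole 0.25 [ 0.5381 -0.1358  0.0026] [359. 229.]
top plate_top_hole 0.89 [0.5486 0.1861 0.049 ] [201. 224.]
top pin_blue_knob 0.57 [ 0.534  -0.1398  0.0738] [371. 231.]
top pin_blue_knob 0.46 [ 0.5313 -0.1991  0.0728] [401. 232.]
top pin_red_knob 0.7 [ 0.54   -0.0807  0.0739] [340. 228.]
top pin_yellow_knob 0.67 [ 0.5375 -0.1388  0.0742] [370. 229.]
top rack 0.68 [ 0.5368 -0.1337  0.0011] [358. 230.]
top rack 0.45 [ 0.7733 -0.0797  0.0048] [331. 117.]
top loupe 0.87 [ 0.7894  0.0677 -0.0008] [261. 111.]
top loupe 0.55 [ 0.7725 -0.081   0.002 ] [332. 118.]
top loupe 0.33 [0.5779 0.1955 0.02
[... 829 characters left out ...]
ide pin_yellow_knob 0.68 [ 0.5386 -0.1329  0.0734] [288. 273.]
side rack 0.75 [ 0.5347 -0.1344 -0.0006] [286. 305.]
side ring_gauge 0.62 [ 0.7723 -0.0738  0.0024] [386. 257.]
side loupe 0.85 [0.7886 0.071  0.0024] [361. 217.]
{'time': 1.2, 'joint_pos': array([ 1.2409,  0.0872,  1.3707, -0.    ,  1.6836, -0.1031]), 'joint_velocities': array([ 0.    ,  0.0003,  0.0013, -0.0004,  0.0017,  0.0012]), 'tau': array([ -0.001 , -35.1725, -31.346 ,  -0.0002,   0.0004,   0.    ]), 'tcp_pos': array([0.1237, 0.5359, 0.2563]), 'tool_rot': array([-0.5534, -0.4402,  0.4402,  0.5534]), 'contact_force': array([ 1.2949, -0.0252,  0.8464]), 'moment': array([0.0379, 0.0355, 0.0472]), 'width': 1.0018447016872831}
```

View pics/top0.png

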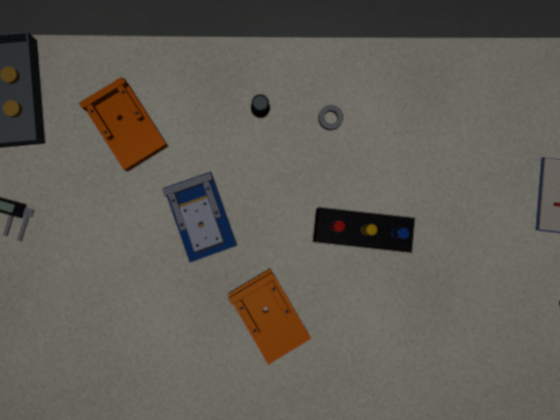

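View pics/side0.png

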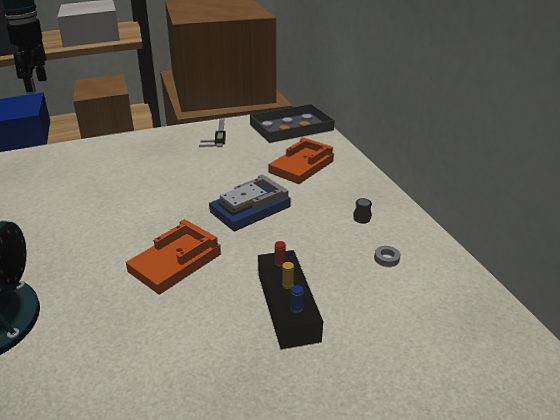

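The top view shows the blue nest at about (200,215) px, its stop towards the upper left. The blue pin is the right-hand one in the rack at (402,233), and the orange look-alikes are at (125,125) and (268,315). The side view agrees: blue pin at (297,298), nest at (250,200). Next I'll refine the nest pose with a silhouette fit.

```bash
python3 - <<'E'
from h import *
from scipy.optimize import minimize, least_squares
from scipy.spatial.transform import Rotation as Ro
np.set_printoptions(precision=4,suppress=True)
S={c:snap(c) for c in ("top","side")}
M={}
for c in S:
    b=S[c]["image"].astype(int)
    ds=[d for d in nets.silhouettes("nest_hole",c)]
    pc=proj(S[c],[.577,.196,.025])[0]
    ds=[d for d in ds if np.linalg.norm(np.argwhere(d["mask"]).mean(0)[::-1]-pc)<25]
    hsv=cv2.cvtColor(S[c]["image"],cv2.COLOR_RGB2HSV)
    print(c,len(ds),[d["conf"] for d in ds], [d["mask"].sum() for d in ds])
    m=ds[0]["mask"].astype(np.uint8)
    h=cv2.convexHull(np.argwhere(m)[:,::-1].astype(np.int32)); q=np.zeros((420,560),np.uint8); cv2.fillConvexPoly(q,h,1); M[c]=q
def hullpts(p):
    x,y,t=p; o=[]
    for X0,X1,z0,z1 in ((-.095,.065,0,.025),(-.030,.059,.025,.047)):
        Y=.05 if z0==0 else .04175
        for X in(X0,X1):
            for yy in(-Y,Y):
                for z in(z0,z1): o.append((x+X*np.cos(t)-yy*np.sin(t),y+X*np.sin(t)+yy*np.cos(t),z))
    return o
def cost(p,cs=("top","side")):
    e=0
    for c in cs:
        h=cv2.convexHull(proj(S[c],hullpts(p)).astype(np.float32)); q=np.zeros((420*4,560*4),np.uint8)
        cv2.fillConvexPoly(q,np.round((h+.5)*4).astype(np.int32),1); q=cv2.resize(q.astype(np.float32),(560,420),interpolation=cv2.INTER_AREA)
        e+=abs(q-M[c]).sum()/M[c].sum()
    return e
for cs in (("top",),("side",),("top","side")):
    r=min((minimize(cost,[.577,.196,t],args=(cs,),method="Nelder-Mead",options=dict(initial_simplex=[[.577,.196,t],[.583,.196,t],[.577,.202,t],[.577,.196,t+.08]])) for t in (.3,.4)),key=lambda r:r.fun); print(cs,r.x,np.degrees(r.x[2]),r.fun)
x,y,t=r.x
s=ctrl.sense(); R=Ro.from_quat(s["tool_rot"]).as_matrix(); print("tool axes cols\n",R)
# blue, yellow, red knob silhouettes -> xy
for l,p0 in (("blue",[.532,-.197]),("yellow",[.538,-.137]),("red",[.540,-.079])):
    obs={}
    for c in S:
        pc=proj(S[c],[*p0,.073])[0]
        hsv=cv2.cvtColor(S[c]["image"],cv2.COLOR_RGB2HSV); H=hsv[...,0].astype(int)
        k={"blue":(abs(H-115)<13),"yellow":(abs(H-25)<9),"red":((H<8)|(H>172))}[l]&(hsv[...,1]>130)&(hsv[...,2]>50)
        a=np.argwhere(k)[:,::-1]; a=a[np.linalg.norm(a-pc,axis=1)<22]; obs[c]=(a.mean(0),len(a))
    th=np.linspace(0,2*np.pi,40)
    def pred(c,p):
        pts=[(p[0]+.01*np.cos(a),p[1]+.01*np.sin(a),z) for a in th for z in(.05,.096)]
        h=cv2.convexHull((proj(S[c],pts)*16).astype(np.float32)); m=cv2.moments(h); return np.array([m["m10"]/m["m00"],m["m01"]/m["m00"]])/16
    f=lambda p,cs=("top","side"):np.concatenate([pred(c,p)-obs[c][0] for c in cs])
    q=least_squares(f,p0,diff_step=1e-3); print(l,q.x,q.fun,obs)
E
```

```text
top 1 [0.59] [np.int64(2576)]
side 1 [0.68] [np.int64(1930)]
('top',) [0.5793 0.1973 0.3499] 20.04637006903937 0.055064730580825755
('side',) [0.5775 0.1937 0.3506] 20.085907540109414 0.034782232976149324
('top', 'side') [0.579  0.195  0.3438] 19.69550890438752 0.10471305261261811
tool axes cols
 [[ 0.2248  0.     -0.9744]
 [ 0.9744  0.0001  0.2248]
 [ 0.0001 -1.     -0.    ]]
blue [ 0.5322 -0.1913] [-5.4837 -1.1917  0.482   6.8547] {'top': (array([403.236 , 232.8315]), 89), 'side': (array([296.7241, 289.3333]), 87)}
yellow [ 0.5363 -0.1384] [-1.0575  0.3965  0.6299  1.1699] {'top': (array([371.0857, 229.1619]), 105), 'side': (array([287.6751, 274.2025]), 237)}
red [ 0.5427 -0.0779] [-0.6316  0.4078  0.5504  0.7044] {'top': (array([338.8614, 225.8317]), 101), 'side': (array([279.5118, 252.9905]), 211)}
```

```bash
python3 -m creep '[{"dp":[0,0,0],"twist":[0,-0.1154,0],"hand":0},{"dp":[0,0,0],"twist":[0,-0.1154,0],"hand":0},{"dp":[0,0,0],"twist":[0,-0.1154,0],"hand":0},{"dp":[0,0,0],"twist":[0,-0.1154,0],"hand":0},{"dp":[0,0,0],"twist":[0,-0.1154,0],"hand":0},{"dp":[-0.0366,0,-0.015],"twist":[0,0,0],"hand":0},{"dp":[-0.0366,0,-0.015],"twist":[0,0,0],"hand":0},{"dp":[-0.0366,0,-0.015],"twist":[0,0,0],"hand":0},{"dp":[-0.0366,0,-0.015],"twist":[0,0,0],"hand":0},{"dp":[-0.0366,0,-0.015],"twist":[0,0,0],"hand":0},{"dp":[-0.0366,0,-0.015],"twist":[0,0,0],"hand":0},{"dp":[-0.0366,0,-0.015],"twist":[0,0,0],"hand":0},{"dp":[-0.0366,0,-0.015],"twist":[0,0,0],"hand":0},{"dp":[-0.0366,0,-0.015],"twist":[0,0,0],"hand":0},{"dp":[-0.0366,0,-0.015],"twist":[0,0,0],"hand":0},{"dp":[-0.0366,0,-0.015],"twist":[0,0,0],"hand":0},{"dp":[-0.0366,0,-0.015],"twist":[0,0,0],"hand":0},{"dp":[-0.0366,0,-0.015],"twist":[0,0,0],"hand":0}]' 40
cat > st.py <<'E'
# state in nest frame and remaining tool-frame offset to a target given as x y z yaw
import sys
from h import *
from scipy.spatial.transform import Rotation as Ro
np.set_printoptions(precision=4,suppress=True)
s=ctrl.sense(); R=Ro.from_quat(s["tool_rot"]).as_matrix(); p=np.array(s["tcp_pos"])
print("t",s["time"],"tcp",p,"yaw",np.arctan2(R[1,0],R[0,0]),"F",s["contact_force"],"Ftool",R.T@s["contact_force"],"w",s["width"]*.0854)
t=.35;d=p[:2]-[.578,.195]; print("nest xy",d@[np.cos(t),np.sin(t)],d@[-np.sin(t),np.cos(t)],"tilt",R[:,1])
if len(sys.argv)>3:
    T=np.array([float(a) for a in sys.argv[1:4]]); print("to go, tool axes",R.T@(T-p))
E
python3 st.py .470 .1555 .12
```

```text
time: 2.9
tcp_pos: [0.4711, 0.1542, 0.2566]
tool_rot: [0.405, 0.58, -0.579, -0.405]
contact_force: [0.0, 0.8, 0.7]
width: -0.003
t 2.9 tcp [0.4711 0.1542 0.2566] yaw 1.920748722677084 F [0.0159 0.8481 0.6769] Ftool [ 0.7913 -0.6766 -0.3063] w -0.0002666018461771211
nest xy -0.11442836423566696 -0.0017050840544737683 tilt [ 0.0008  0.0004 -1.    ]
to go, tool axes [0.0016 0.1366 0.0007]
```

```bash
python3 -m creep '[{"dp":[0.0015,0.035,0.002],"twist":[0,0,0],"hand":0},{"dp":[0,0.035,0],"twist":[0,0,0],"hand":0},{"dp":[0,0.035,0],"twist":[0,0,0],"hand":0},{"dp":[0,0.035,0],"twist":[0,0,0],"hand":0},{"dp":[0,0.03,0],"twist":[0,0,0],"hand":0},{"dp":[0,0.02,0],"twist":[0,0,0],"hand":0},{"dp":[0,0.0125,0],"twist":[0,0,0],"hand":0},{"dp":[0,0,0],"twist":[0,0,0],"hand":0}]'
python3 st.py; python3 - <<'E'
from h import *
for c in("top","side"):
    s=snap(c); u,v=(200,222) if c=="top" else (240,195)
    im=s["image"][v-50:v+50,u-60:u+60,::-1]; cv2.imwrite(f"pics/{c}1.png",np.clip(cv2.resize(im,None,fx=6,fy=6,interpolation=cv2.INTER_CUBIC)*1.6,0,255).astype(np.uint8))
a=[cv2.imread(f"pics/{c}1.png")[:, :] for c in("top","side")]
cv2.imwrite("pics/both1.png",cv2.resize(np.hstack(a),(800,333)))
E
```

```text
time: 3.57
tcp_pos: [0.465, 0.156, 0.0501]
tool_rot: [-0.403, -0.577, 0.581, 0.407]
contact_force: [-0.2, -0.1, -0.4]
width: 0.005
t 3.5667 tcp [0.465  0.156  0.0501] yaw 1.920836652264992 F [-0.2253 -0.073  -0.3784] Ftool [0.0082 0.3802 0.2338] w 0.000435824352551199
nest xy -0.11952279183789925 0.0021309358681051577 tilt [-0.0075 -0.0015 -1.    ]
```

View pics/both1.png

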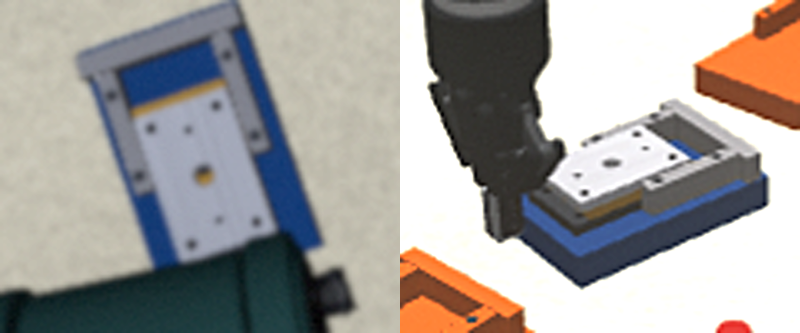

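The crops show the shut fingers just behind the stack. The top plate is drawn out furthest, with brass showing ahead of it. The tool is a little low, so I'll raise it 3 mm and then push along the channel.

```bash
python3 -m creep '[{"dp":[-0.002,-0.003,0],"twist":[0,0,0],"hand":0},{"dp":[0,0,0],"twist":[0,0,0],"hand":0},{"dp":[0,0,0],"twist":[0,0,0],"hand":0}]'; python3 st.py
```

```text
time: 3.92
tcp_pos: [0.4697, 0.155, 0.0588]
tool_rot: [0.406, 0.58, -0.578, -0.404]
contact_force: [-0.5, 0.3, 0.1]
width: -0.003
t 3.9167 tcp [0.4697 0.155  0.0588] yaw 1.920899774176332 F [-0.4574  0.3178  0.1377] Ftool [ 0.4553 -0.1391  0.3201] w -0.00021679680536592602
nest xy -0.11543661054017573 -0.00047560132852117465 tilt [ 0.0038  0.0009 -1.    ]
```

```bash
python3 -m creep '[{"dp":[0,0.002,0],"twist":[0,0,0],"hand":0},{"dp":[0,0.002,0],"twist":[0,0,0],"hand":0},{"dp":[0,0,0],"twist":[0,0,0],"hand":0},{"dp":[0,0,0],"twist":[0,0,0],"hand":0},{"dp":[0,0,0],"twist":[0,0,0],"hand":0}]'; python3 st.py
```

```text
time: 4.33
tcp_pos: [0.4682, 0.1548, 0.0527]
tool_rot: [-0.405, -0.579, 0.58, 0.405]
contact_force: [0.7, -0.2, -0.2]
width: -0.0
t 4.3333 tcp [0.4682 0.1548 0.0527] yaw 1.9210187287794391 F [ 0.7026 -0.1682 -0.2329] Ftool [-0.3991  0.2326 -0.6023] w -3.358717763917919e-05
nest xy -0.11690567192211943 -0.0001539510048627346 tilt [-0.0003  0.0001 -1.    ]
```

```bash
python3 -m creep '[{"dp":[0,0,-0.006],"twist":[0,0,0],"hand":0},{"dp":[0,0,-0.006],"twist":[0,0,0],"hand":0},{"dp":[0,0,-0.006],"twist":[0,0,0],"hand":0},{"dp":[0,0,-0.006],"twist":[0,0,0],"hand":0},{"dp":[0,0,-0.005],"twist":[0,0,0],"hand":0},{"dp":[0,0,-0.005],"twist":[0,0,0],"hand":0},{"dp":[0,0,-0.004],"twist":[0,0,0],"hand":0},{"dp":[0,0,-0.004],"twist":[0,0,0],"hand":0},{"dp":[0,0,-0.003],"twist":[0,0,0],"hand":0},{"dp":[0,0,-0.003],"twist":[0,0,0],"hand":0},{"dp":[0,0,0],"twist":[0,0,0],"hand":0}]'; python3 st.py
python3 -m creep '[{"dp":[0,0,-0.002],"twist":[0,0,0],"hand":0},{"dp":[0,0,-0.002],"twist":[0,0,0],"hand":0},{"dp":[0,0,-0.002],"twist":[0,0,0],"hand":0},{"dp":[0,0,0],"twist":[0,0,0],"hand":0}]'; python3 st.py
```

```text
time: 5.25
tcp_pos: [0.5141, 0.1715, 0.0528]
tool_rot: [0.405, 0.58, -0.579, -0.405]
contact_force: [-1.1, -0.3, -0.3]
width: 0.001
t 5.25 tcp [0.5141 0.1715 0.0528] yaw 1.9210150106813562 F [-1.0918 -0.27   -0.2786] Ftool [0.121  0.2776 1.1184] w 7.664951034895871e-05
nest xy -0.06808677040537188 -0.00018563020501205507 tilt [ 0.0008  0.0004 -1.    ]
time: 5.58
tcp_pos: [0.5192, 0.1733, 0.0528]
tool_rot: [-0.405, -0.579, 0.579, 0.405]
contact_force: [-1.3, -1.4, 1.0]
width: -0.002
t 5.5833 tcp [0.5192 0.1733 0.0528] yaw 1.9209661861265042 F [-1.3328 -1.4353  1.0042] Ftool [-0.8909 -1.0041  1.7444] w -0.0002064647607077634
nest xy -0.06268965967734041 -0.0002121374558175619 tilt [-0.0002  0.     -1.    ]
```

Force is still about 1.5 N, so the stack is sliding freely. I'll continue in small steps.

```bash
for i in 1; do python3 -m creep '[{"dp":[0,0,-0.0015],"twist":[0,0,0],"hand":0},{"dp":[0,0,-0.0015],"twist":[0,0,0],"hand":0},{"dp":[0,0,0],"twist":[0,0,0],"hand":0}]'>/dev/null; python3 st.py; done
python3 -m creep '[{"dp":[0,0,-0.001],"twist":[0,0,0],"hand":0},{"dp":[0,0,-0.001],"twist":[0,0,0],"hand":0},{"dp":[0,0,0],"twist":[0,0,0],"hand":0}]'>/dev/null; python3 st.py
```

```text
t 5.8333 tcp [0.522  0.1743 0.0528] yaw 1.921007136082684 F [-1.8514 -1.6147  2.0531] Ftool [-0.8813 -2.0529  2.2932] w -0.0002459352324908209
nest xy -0.0597174854480048 -0.00020144063759852324 tilt [-0.0001  0.     -1.    ]
t 6.0833 tcp [0.524  0.1751 0.0528] yaw 1.920976157496631 F [-2.7007 -0.656  -0.1837] Ftool [0.3103 0.1829 2.7619] w 1.2989491162513143e-06
nest xy -0.05758916397510943 -0.0002047726629413084 tilt [ 0.0002  0.0002 -1.    ]
```

```bash
python3 -m creep '[{"dp":[0,0,-0.001],"twist":[0,0,0],"hand":0},{"dp":[0,0,-0.0005],"twist":[0,0,0],"hand":0},{"dp":[0,0,0],"twist":[0,0,0],"hand":0}]'>/dev/null; python3 st.py
python3 -m creep '[{"dp":[0,0,-0.001],"twist":[0,0,0],"hand":0},{"dp":[0,0,-0.0005],"twist":[0,0,0],"hand":0},{"dp":[0,0,0],"twist":[0,0,0],"hand":0}]'>/dev/null; python3 st.py
```

```text
t 6.3333 tcp [0.5253 0.1756 0.0528] yaw 1.9209802324765948 F [-3.3702 -0.0943  0.1317] Ftool [ 1.0677 -0.1321  3.198 ] w 0.0003680309423278341
nest xy -0.05615458193953296 -0.000165353706565792 tilt [ 0.0001  0.0002 -1.    ]
t 6.5833 tcp [0.5268 0.1761 0.0528] yaw 1.92105191097595 F [-3.2512 -1.2447  0.7246] Ftool [-0.0535 -0.7257  3.4807] w -0.00037700425182477177
nest xy -0.054605341039374415 -0.00017958476432876347 tilt [ 0.0003  0.0002 -1.    ]
```

```bash
python3 - <<'E'
from h import *
a=[]
for c in("top","side"):
    s=snap(c); u,v=(200,222) if c=="top" else (250,195)
    im=s["image"][v-50:v+50,u-60:u+60,::-1]; a.append(np.clip(cv2.resize(im,(480,400),interpolation=cv2.INTER_CUBIC)*1.6,0,255).astype(np.uint8))
cv2.imwrite("pics/both2.png",cv2.resize(np.hstack(a),(800,333)))
E
```

```text
(no output)
```

View pics/both2.png

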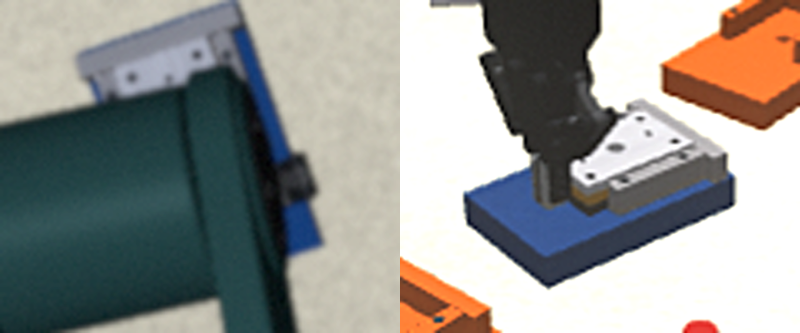

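The top plate is now nearly at the stop; I'll push on gently until the force rises sharply.

```bash
python3 -m creep '[{"dp":[0,0,-0.001],"twist":[0,0,0],"hand":0},{"dp":[0,0,-0.001],"twist":[0,0,0],"hand":0},{"dp":[0,0,0],"twist":[0,0,0],"hand":0}]'>/dev/null; python3 st.py
python3 -m creep '[{"dp":[0,0,-0.001],"twist":[0,0,0],"hand":0},{"dp":[0,0,0],"twist":[0,0,0],"hand":0}]'>/dev/null; python3 st.py
```

```text
t 6.9333 tcp [0.527  0.1762 0.0527] yaw 1.921033460150667 F [-6.7239 -2.394   4.8954] Ftool [ 0.0586 -4.8631  7.1591] w 9.566837076803978e-06
nest xy -0.05439610334260283 -0.00019843195479745876 tilt [-0.0043 -0.0015 -1.    ]
t 7.1 tcp [0.527  0.1762 0.0525] yaw 1.9210880321199826 F [-10.1682  -4.368    4.8982] Ftool [-0.613  -4.8213 11.0835] w -0.00014261610623440057
nest xy -0.05438405668643062 -0.00018482450901156564 tilt [-0.0066 -0.0023 -1.    ]
```

```bash
python3 -m creep '[{"dp":[0,0,-0.001],"twist":[0,0,0],"hand":0},{"dp":[0,0,-0.001],"twist":[0,0,0],"hand":0},{"dp":[0,0,0],"twist":[0,0,0],"hand":0},{"dp":[0,0,0],"twist":[0,0,0],"hand":0}]'>/dev/null; python3 st.py
```

```text
t 7.4333 tcp [0.5271 0.1762 0.0521] yaw 1.9211264420584284 F [-13.6868  -5.8956   7.6547] Ftool [-0.8395 -7.4801 14.9674] w -0.00025813920326565886
nest xy -0.054295165799773906 -0.00018410297709299528 tilt [-0.011  -0.0039 -0.9999]
```

```bash
python3 -m creep '[{"dp":[0,0,0.006],"twist":[0,0,0],"hand":0},{"dp":[0,0,0.012],"twist":[0,0,0],"hand":0},{"dp":[0,-0.02,0.012],"twist":[0,0,0],"hand":0},{"dp":[0,-0.035,0],"twist":[0,0,0],"hand":0},{"dp":[0,-0.035,0],"twist":[0,0,0],"hand":0},{"dp":[0,-0.035,0],"twist":[0,0,0],"hand":0},{"dp":[0.033,-0.02,0.018],"twist":[0,0.119,0],"hand":0.03}]'
python3 -m creep '[{"dp":[0,0,0],"twist":[0,0.119,0],"hand":0.045},{"dp":[0,0,0],"twist":[0,0.119,0],"hand":0.045},{"dp":[0,0,0],"twist":[0,0.119,0],"hand":0.045},{"dp":[0,0,0],"twist":[0,0.119,0],"hand":0.045},{"dp":[0,0,0],"twist":[0,0.119,0],"hand":0.045},{"dp":[0,0,0],"twist":[0,0.119,0],"hand":0.045},{"dp":[0,0,0],"twist":[0,0.119,0],"hand":0.045},{"dp":[0,0,0],"twist":[0,0.119,0],"hand":0.045},{"dp":[0,0,0],"twist":[0,0.119,0],"hand":0.045},{"dp":[0,0,0],"twist":[0,0.119,0],"hand":0.045},{"dp":[0,0,0],"twist":[0,0.119,0],"hand":0.045},{"dp":[0,0,0],"twist":[0,0.119,0],"hand":0.045},{"dp":[0,0,0],"twist":[0,0.119,0],"hand":0.045},{"dp":[0,0,0],"twist":[0,0.119,0],"hand":0.045},{"dp":[0,0,0],"twist":[0,0.119,0],"hand":0.045},{"dp":[0,0,0],"twist":[0,0.119,0],"hand":0.045},{"dp":[0,0,0],"twist":[0,0,0],"hand":0.045}]'
python3 st.py .531 -.198 .2
```

```text
time: 8.02
tcp_pos: [0.4814, 0.1899, 0.2031]
tool_rot: [0.445, 0.556, -0.549, -0.437]
contact_force: [1.3, 1.5, 0.8]
width: 0.126
time: 9.43
tcp_pos: [0.4766, 0.1922, 0.1982]
tool_rot: [-0.706, 0.035, -0.038, 0.707]
contact_force: [0.9, 0.5, 0.4]
width: 0.532
t 9.4333 tcp [0.4766 0.1922 0.1982] yaw -0.1037801589988332 F [0.9463 0.4634 0.3545] Ftool [ 0.8944 -0.3502  0.5596] w 0.045399096531142706
nest xy -0.09617624083082474 0.032139396041710094 tilt [ 0.0037  0.0015 -1.    ]
to go, tool axes [ 0.0945 -0.0022 -0.3825]
```

```bash
python3 -m creep '[{"dp":[0.0095,0,-0.0382],"twist":[0,0,0],"hand":0.045},{"dp":[0.0095,0,-0.0382],"twist":[0,0,0],"hand":0.045},{"dp":[0.0095,0,-0.0382],"twist":[0,0,0],"hand":0.045},{"dp":[0.0095,0,-0.0382],"twist":[0,0,0],"hand":0.045},{"dp":[0.0095,0,-0.0382],"twist":[0,0,0],"hand":0.045},{"dp":[0.0095,0,-0.0382],"twist":[0,0,0],"hand":0.045},{"dp":[0.0095,0,-0.0382],"twist":[0,0,0],"hand":0.045},{"dp":[0.0095,0,-0.0382],"twist":[0,0,0],"hand":0.045},{"dp":[0.0095,0,-0.0382],"twist":[0,0,0],"hand":0.045},{"dp":[0.0095,0,-0.0382],"twist":[0,0,0],"hand":0.045},{"dp":[0,0,0],"twist":[0,0,0],"hand":0.045},{"dp":[0,0,0],"twist":[0,0,0],"hand":0.045},{"dp":[0,0,0],"twist":[0,0,0],"hand":0.045},{"dp":[0,0,0],"twist":[0,0,0],"hand":0.045}]'
python3 st.py .531 -.198 .074
python3 - <<'E'
from h import *
np.set_printoptions(precision=4,suppress=True)
a=[]
for c in("top","side"):
    s=snap(c)
    for u,v in [(200,218),(390,232)] if c=="top" else [(250,195),(293,275)]:
        im=s["image"][v-40:v+40,u-53:u+53,::-1]; a.append(np.clip(cv2.resize(im,(400,300),interpolation=cv2.INTER_CUBIC)*1.6,0,255).astype(np.uint8))
    for l in ("plate_top_hole","nest_hole","nest_stop","pin_blue_knob","pin_yellow_knob"):
        for d in nets.pinpoint(l,c)[:3]: print(c,l,round(d["conf"],2),towld(s,d["position"]))
cv2.imwrite("pics/both3.png",np.vstack([np.hstack(a[:2]),np.hstack(a[2:])]))
E
```

```text
time: 10.6
tcp_pos: [0.5314, -0.1968, 0.1976]
tool_rot: [-0.706, 0.035, -0.035, 0.706]
contact_force: [-0.2, 0.6, 0.1]
width: 0.526
t 10.6 tcp [ 0.5314 -0.1968  0.1976] yaw -0.09951761710275332 F [-0.1638  0.587   0.1318] Ftool [-0.2212 -0.1317  0.5679] w 0.04489816223792295
nest xy -0.1781416393463388 -0.3520835833555643 tilt [ 0.0009  0.0003 -1.    ]
to go, tool axes [-0.0004  0.1236 -0.0013]
top plate_top_hole 0.69 [0.578  0.1957 0.0482]
top nest_hole 0.9 [0.7678 0.3529 0.0272]
top nest_hole 0.86 [0.577  0.1955 0.0273]
top nest_hole 0.8 [0.3739 0.0605 0.0224]
top nest_stop 0.94 [0.8029 0.3773 0.0273]
top nest_stop 0.9 [0.6177 0.2119 0.0318]
top nest_stop 0.8 [0.4167 0.0836 0.0268]
top pin_blue_knob 0.62 [ 0.5281 -0.195   0.0742]
top pin_blue_knob 0.34 [0.5791 0.1959 0.0459]
top pin_yellow_knob 0.58 [ 0.533  -0.1401  0.0717]
top pin_yellow_knob 0.21 [ 0.5444 -0.079   0.076 ]
side plate_top_hole 0.88 [0.5826 0.1968 0.0497]
side nest_hole 0.75 [0.377  0.0611 0.0231]
side nest_hole 0.56 [0.5809 0.1937 0.0224]
side nest_hole 0.49 [ 0.5355 -0.1338 -0.0008]
side nest_stop 0.84 [0.6221 0.2145 0.0275]
side nest_stop 0.79 [0.4153 0.0833 0.0261]
side nest_stop 0.32 [ 0.54   -0.077   0.0713]
side pin_blue_knob 0.75 [ 0.771  -0.0761  0.0017]
side pin_blue_knob 0.56 [ 0.5311 -0.1953  0.0714]
side pin_yellow_knob 0.85 [ 0.5375 -0.1343  0.0751]
```

View pics/both3.png

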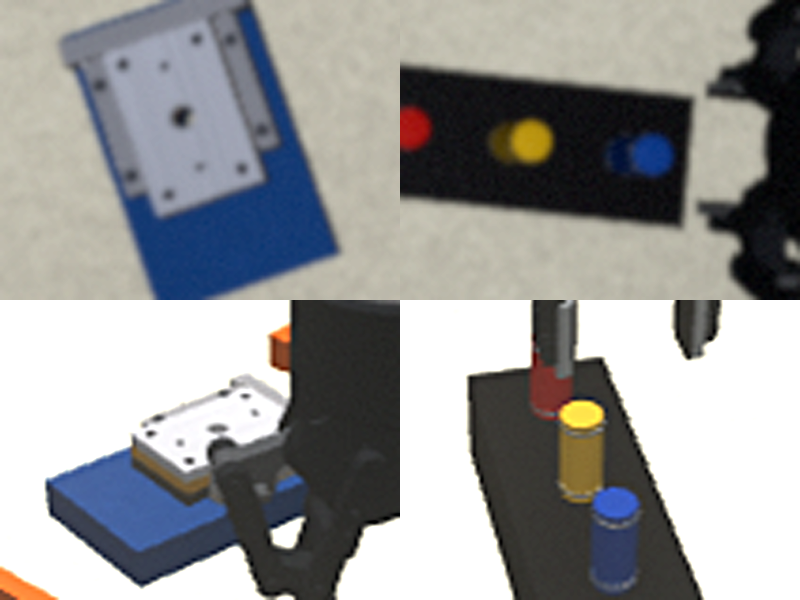

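The stack looks flush and against the stop, with a single dark hole at about (195,209) px in the top image. The blue knob is free between the finger paths. Now its exact xy from its top disc, and the hole's.

```bash
python3 - <<'E'
from h import *
np.set_printoptions(precision=4,suppress=True)
t=snap("top");s=snap("side")
print("blue",ray(t,[404.1,232.8],.096),ray(s,[296.5,288.6],.096))
print("hole",ray(t,[194.7,208.7],.049),ray(s,[254.3,188.9],.049))
# hole darkness centroid
for c,q in (("top",t),("side",s)):
    g=255-cv2.cvtColor(q["image"],cv2.COLOR_RGB2GRAY).astype(float); u,v=(195,209) if c=="top" else (254,189)
    w=g[v-5:v+6,u-6:u+7]; w=np.clip(w-np.percentile(w,60)-8,0,None); Y,X=np.mgrid[v-5:v+6,u-6:u+7]
    uv=[(w*X).sum()/w.sum(),(w*Y).sum()/w.sum()]; print(c,uv,ray(q,uv,.049))
E
python3 -m creep '[{"dp":[0,0.03,-0.001],"twist":[0,0,0],"hand":0.045},{"dp":[0,0.03,0],"twist":[0,0,0],"hand":0.045},{"dp":[0,0,0],"twist":[0,0,0],"hand":0.045}]'
```

```text
blue [[ 0.5298 -0.1959  0.096 ]] [[ 0.5282 -0.197   0.096 ]]
hole [[0.5785 0.1982 0.049 ]] [[0.5764 0.1943 0.049 ]]
top [np.float64(194.55045045045046), np.float64(208.67207207207207)] [[0.5786 0.1985 0.049 ]]
side [np.float64(255.51228070175438), np.float64(192.02736842105264)] [[0.575  0.1802 0.049 ]]
time: 11.55
tcp_pos: [0.5275, -0.1973, 0.1307]
tool_rot: [-0.704, 0.04, -0.032, 0.708]
contact_force: [-0.6, 1.4, -1.2]
width: 0.526
```

```bash
python3 -m creep '[{"dp":[-0.002,0.02,0.001],"twist":[0,0,0],"hand":0.045},{"dp":[0,0.02,0],"twist":[0,0,0],"hand":0.045},{"dp":[0,0.01,0],"twist":[0,0,0],"hand":0.045},{"dp":[0,0.004,0],"twist":[0,0,0],"hand":0.045},{"dp":[0,0,0],"twist":[0,0,0],"hand":0.045},{"dp":[0,0,0],"twist":[0,0,0],"hand":0.045},{"dp":[0,0,0],"twist":[0,0,0],"hand":0.045}]'; python3 st.py .529 -.1965 .083
python3 - <<'E'
from h import *
a=[]
for c in("top","side"):
    s=snap(c)
    u,v=(390,232) if c=="top" else (293,275)
    im=s["image"][v-40:v+40,u-53:u+53,::-1]; a.append(np.clip(cv2.resize(im,(400,300),interpolation=cv2.INTER_CUBIC)*1.6,0,255).astype(np.uint8))
cv2.imwrite("pics/both4.png",np.hstack(a))
E
```

```text
time: 12.13
tcp_pos: [0.5301, -0.1982, 0.0851]
tool_rot: [0.707, -0.035, 0.037, -0.706]
contact_force: [0.2, -0.9, 0.6]
width: 0.53
t 12.1333 tcp [ 0.5301 -0.1982  0.0851] yaw -0.10205280000002165 F [ 0.2339 -0.8963  0.5501] Ftool [ 0.3256 -0.5484 -0.8683] w 0.04526564499389746
nest xy -0.17982521089083103 -0.3529616546942965 tilt [ 0.0027 -0.0012 -1.    ]
to go, tool axes [-0.0013  0.0021  0.0016]
```

View pics/both4.png

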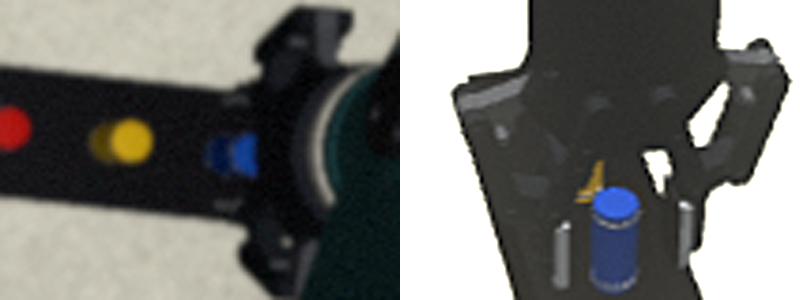

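The fingers straddle the blue knob in both views. Now grip it.

```bash
python3 -m creep '[{"dp":[-0.001,0.001,0.0015],"twist":[0,0,0],"hand":0.03},{"dp":[0,0,0],"twist":[0,0,0],"hand":0.024},{"dp":[0,0,0],"twist":[0,0,0],"hand":0.02},{"dp":[0,0,0],"twist":[0,0,0],"hand":0.012},{"dp":[0,0,0],"twist":[0,0,0],"hand":0.012},{"dp":[0,0,0],"twist":[0,0,0],"hand":0.012},{"dp":[0,0,0],"twist":[0,0,0],"hand":0.012}]' 60; python3 st.py
```

```text
time: 12.82
tcp_pos: [0.5288, -0.1962, 0.0829]
tool_rot: [0.706, -0.036, 0.037, -0.706]
contact_force: [1.0, 1.5, 2.1]
width: 0.217
t 12.8167 tcp [ 0.5288 -0.1962  0.0829] yaw -0.10195436353950946 F [1.0122 1.512  2.0962] Ftool [ 0.8561 -2.095   1.6072] w 0.018533972826908694
nest xy -0.18033779022766483 -0.35058793359289253 tilt [ 0.0014 -0.0001 -1.    ]
```

```bash
python3 -m creep '[{"dp":[0,-0.01,0],"twist":[0,0,0],"hand":0.012},{"dp":[0,-0.02,0],"twist":[0,0,0],"hand":0.012},{"dp":[0,-0.025,0],"twist":[0,0,0],"hand":0.012},{"dp":[0,-0.025,0],"twist":[0,0,0],"hand":0.012},{"dp":[0,-0.025,0],"twist":[0,0,0],"hand":0.012},{"dp":[0,-0.015,0],"twist":[0,0,0],"hand":0.012},{"dp":[0,0,0],"twist":[0,0,0],"hand":0.012}]'; python3 st.py .577 .196 .19
```

```text
time: 13.4
tcp_pos: [0.5295, -0.1971, 0.2067]
tool_rot: [0.707, -0.034, 0.038, -0.705]
contact_force: [0.7, -0.5, -0.0]
width: 0.223
t 13.4 tcp [ 0.5295 -0.1971  0.2067] yaw -0.10216982264371863 F [ 0.6642 -0.5119 -0.0263] Ftool [ 0.7128  0.0321 -0.4414] w 0.01905334311211935
nest xy -0.17999471749276644 -0.35166309555639785 tilt [ 0.0059 -0.0035 -1.    ]
to go, tool axes [0.0071 0.0156 0.3959]
```

```bash
python3 -m creep '[{"dp":[0.0006,0,0.02],"twist":[0,0,0],"hand":0.012},{"dp":[0.0006,0,0.036],"twist":[0,0,0],"hand":0.012},{"dp":[0.0006,0,0.036],"twist":[0,0,0],"hand":0.012},{"dp":[0.0006,0,0.036],"twist":[0,0,0],"hand":0.012},{"dp":[0.0006,0,0.036],"twist":[0,0,0],"hand":0.012},{"dp":[0.0006,0,0.036],"twist":[0,0,0],"hand":0.012},{"dp":[0.0006,0,0.036],"twist":[0,0,0],"hand":0.012},{"dp":[0.0006,0,0.036],"twist":[0,0,0],"hand":0.012},{"dp":[0.0006,0,0.036],"twist":[0,0,0],"hand":0.012},{"dp":[0.0006,0,0.036],"twist":[0,0,0],"hand":0.012},{"dp":[0.0006,0,0.028],"twist":[0,0,0],"hand":0.012},{"dp":[0.0006,0,0.0165],"twist":[0,0,0],"hand":0.012},{"dp":[0,0,0.008],"twist":[0,0,0],"hand":0.012},{"dp":[0,0,0],"twist":[0,0,0],"hand":0.012},{"dp":[0,0,0],"twist":[0,0,0],"hand":0.012},{"dp":[0,0,0],"twist":[0,0,0],"hand":0.012},{"dp":[0,0,0],"twist":[0,0,0],"hand":0.012}]'; python3 st.py .577 .196 .14
```

```text
time: 14.82
tcp_pos: [0.5758, 0.196, 0.2022]
tool_rot: [0.706, -0.037, 0.037, -0.706]
contact_force: [-0.2, 0.2, -0.6]
width: 0.217
t 14.8167 tcp [0.5758 0.196  0.2022] yaw -0.10393035991863679 F [-0.1513  0.1691 -0.5799] Ftool [-0.1679  0.5799  0.1528] w 0.018548901131569415
nest xy -0.0016882181726053838 0.001721446574803583 tilt [-0.0004 -0.0006 -1.    ]
to go, tool axes [0.0012 0.0622 0.0001]
```

```bash
python3 -m creep '[{"dp":[0.001,0.025,0],"twist":[0,0,0],"hand":0.012},{"dp":[0,0.022,0],"twist":[0,0,0],"hand":0.012},{"dp":[0,0.012,0],"twist":[0,0,0],"hand":0.012},{"dp":[0,0.005,0],"twist":[0,0,0],"hand":0.012},{"dp":[0,0,0],"twist":[0,0,0],"hand":0.012},{"dp":[0,0,0],"twist":[0,0,0],"hand":0.012},{"dp":[0,0,0],"twist":[0,0,0],"hand":0.012}]'; python3 st.py .577 .196 .14
python3 - <<'E'
from h import *
np.set_printoptions(precision=4,suppress=True)
a=[]
for c in("top","side"):
    s=snap(c)
    u,v=(200,212) if c=="top" else (255,180)
    im=s["image"][v-30:v+30,u-40:u+40,::-1]; a.append(np.clip(cv2.resize(im,(400,300),interpolation=cv2.INTER_CUBIC)*1.8,0,255).astype(np.uint8))
    for l in("pin_blue_tip","pin_blue_knob","plate_top_hole","nest_hole"):
        for d in nets.pinpoint(l,c)[:2]: print(c,l,round(d["conf"],2),towld(s,d["position"]))
cv2.imwrite("pics/both5.png",np.hstack(a))
E
```

```text
time: 15.4
tcp_pos: [0.5777, 0.1975, 0.1402]
tool_rot: [-0.706, 0.035, -0.037, 0.707]
contact_force: [0.4, -0.3, -0.3]
width: 0.217
t 15.4 tcp [0.5777 0.1975 0.1402] yaw -0.10220949721751299 F [ 0.4193 -0.2954 -0.2833] Ftool [ 0.4465  0.2843 -0.2514] w 0.018530411982526446
nest xy 0.0006288751394254821 0.002452834976790534 tilt [ 0.003   0.0008 -1.    ]
to go, tool axes [-0.0006  0.0002 -0.0016]
top plate_top_hole 0.84 [0.5796 0.1975 0.0476]
top nest_hole 0.94 [0.575  0.1955 0.0278]
top nest_hole 0.69 [0.7648 0.3504 0.0265]
side pin_blue_tip 0.6 [0.574  0.1982 0.0588]
side pin_blue_knob 0.6 [0.5808 0.1966 0.0236]
side pin_blue_knob 0.54 [0.58   0.1985 0.1283]
side plate_top_hole 0.57 [0.5826 0.1918 0.0479]
side nest_hole 0.92 [0.3798 0.0597 0.0238]
side nest_hole 0.81 [0.5818 0.1947 0.0235]
```

View pics/both5.png

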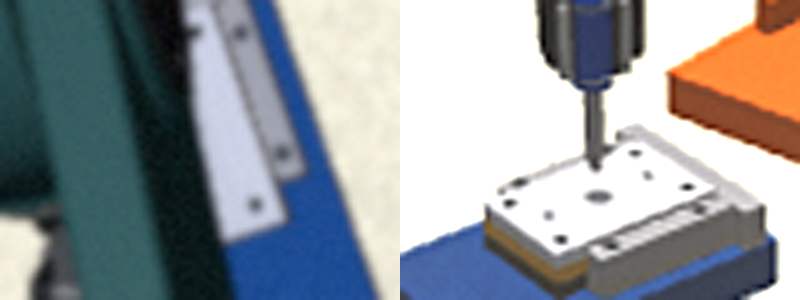

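The side view shows the pin upright in the jaws. Its nose is at about (253.8,182.7) px and the hole's centre at (254.1,188.9). Comparing both in the same camera:

```bash
python3 - <<'E'
from h import *
np.set_printoptions(precision=4,suppress=True)
s=snap("side")
print("tip",ray(s,[253.8,182.7],.062),"hole",ray(s,[254.1,188.9],.049))
c=proj(s,[[.577,.196,.062],[.577,.196,.049]]); print(c)
im=cv2.resize(s["image"][165:205,230:280,::-1],(800,640),interpolation=cv2.INTER_CUBIC)[:600]
cv2.imwrite("pics/c6.png",np.clip(im*1.5,0,255).astype(np.uint8))
E
python3 st.py .577 .196 .14
```

```text
tip [[0.5773 0.2    0.062 ]] hole [[0.576  0.1944 0.049 ]]
[[254.1934 183.5623]
 [254.339  188.4868]]
t 15.95 tcp [0.5768 0.1975 0.1384] yaw -0.10194914764279013 F [ 0.2452  0.1349 -0.7116] Ftool [0.2302 0.7117 0.1591] w 0.018495654417728415
nest xy -0.0002741814402638287 0.0027267532116108262 tilt [ 0.      0.0001 -1.    ]
to go, tool axes [ 0.0003 -0.0016 -0.0014]
```

View pics/c6.png

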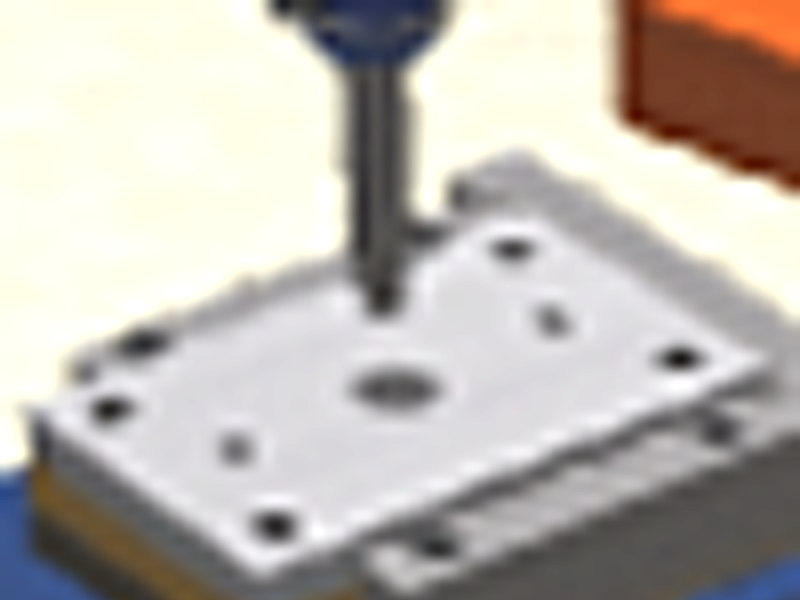

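```bash
python3 - <<'E'
from h import *
np.set_printoptions(precision=4,suppress=True)
s=snap("side")
for z in(.0595,.0605,.0615): print("tip",ray(s,[253.25,184.0],z)," 183.6",ray(s,[253.25,183.6],z))
print("hole",ray(s,[254.25,188.8],.049))
E
python3 st.py .577 .196 .14
```

```text
tip [[0.5756 0.1989 0.0595]]  183.6 [[0.5761 0.2007 0.0595]]
tip [[0.5751 0.1973 0.0605]]  183.6 [[0.5756 0.199  0.0605]]
tip [[0.5746 0.1956 0.0615]]  183.6 [[0.5752 0.1974 0.0615]]
hole [[0.5764 0.1947 0.049 ]]
t 16.0 tcp [0.5768 0.1975 0.1383] yaw -0.10194301198167886 F [ 0.7462  0.7848 -0.1571] Ftool [0.6625 0.157  0.8567] w 0.018494106963204214
nest xy -0.00029938840579174226 0.002742178426570806 tilt [-0.0001  0.     -1.    ]
to go, tool axes [ 0.0004 -0.0017 -0.0014]
```

```bash
python3 -m creep '[{"dp":[0.0014,0.004,-0.0024],"twist":[0,0,0],"hand":0.012},{"dp":[0,0.004,0],"twist":[0,0,0],"hand":0.012},{"dp":[0,0.001,0],"twist":[0,0,0],"hand":0.012},{"dp":[0,0,0],"twist":[0,0,0],"hand":0.012},{"dp":[0,0,0],"twist":[0,0,0],"hand":0.012}]'; python3 st.py .578 .195 .127
python3 -m creep '[{"dp":[0,0.002,0],"twist":[0,0,0],"hand":0.012},{"dp":[0,0.002,0],"twist":[0,0,0],"hand":0.012},{"dp":[0,0,0],"twist":[0,0,0],"hand":0.012}]'>/dev/null; python3 st.py .578 .195 .127
```

```text
time: 16.42
tcp_pos: [0.5778, 0.1949, 0.129]
tool_rot: [0.706, -0.036, 0.036, -0.706]
contact_force: [0.3, -0.1, 0.2]
width: 0.214
t 16.4167 tcp [0.5778 0.1949 0.129 ] yaw -0.10208685725155939 F [ 0.3085 -0.0923  0.156 ] Ftool [ 0.3162 -0.1562 -0.0604] w 0.018282656019916743
nest xy -0.0002211286339183036 -5.457679269269073e-05 tilt [-0.0007 -0.     -1.    ]
to go, tool axes [0.0002 0.002  0.0001]
t 16.6667 tcp [0.5777 0.1949 0.1249] yaw -0.10194877136567466 F [-1.0789  0.4824  0.0373] Ftool [-1.1224 -0.0366  0.3701] w 0.018594150674725134
nest xy -0.0002763598162095333 2.2069978890751086e-06 tilt [-0.0007 -0.0001 -1.    ]
to go, tool axes [ 0.0002 -0.0021  0.0001]
```

```bash
python3 -m creep '[{"dp":[0,0.002,0],"twist":[0,0,0],"hand":0.012},{"dp":[0,0.002,0],"twist":[0,0,0],"hand":0.012},{"dp":[0,0,0],"twist":[0,0,0],"hand":0.012}]'>/dev/null; python3 st.py
python3 -m creep '[{"dp":[0,0.002,0],"twist":[0,0,0],"hand":0.012},{"dp":[0,0.002,0],"twist":[0,0,0],"hand":0.012},{"dp":[0,0,0],"twist":[0,0,0],"hand":0.012}]'>/dev/null; python3 st.py
```

```text
t 16.9167 tcp [0.5777 0.1949 0.1208] yaw -0.10195755249714693 F [-0.1025 -0.1035 -0.8831] Ftool [-0.0906  0.8832 -0.1132] w 0.01862540555914524
nest xy -0.0003419385345831918 1.5720280682746378e-06 tilt [-0.0009 -0.0001 -1.    ]
t 17.1667 tcp [0.5778 0.195  0.1169] yaw -0.10199758690449107 F [-0.1944  0.748  -0.9055] Ftool [-0.2691  0.9057  0.7243] w 0.018570418103488133
nest xy -0.00018945233186790555 3.870000941704004e-05 tilt [-0.0005  0.0002 -1.    ]
```

```bash
python3 -m creep '[{"dp":[0,0.002,0],"twist":[0,0,0],"hand":0.012},{"dp":[0,0.002,0],"twist":[0,0,0],"hand":0.012},{"dp":[0,0.002,0],"twist":[0,0,0],"hand":0.012},{"dp":[0,0,0],"twist":[0,0,0],"hand":0.012}]'>/dev/null; python3 st.py
python3 -m creep '[{"dp":[0,0.002,0],"twist":[0,0,0],"hand":0.012},{"dp":[0,0.002,0],"twist":[0,0,0],"hand":0.012},{"dp":[0,0.002,0],"twist":[0,0,0],"hand":0.012},{"dp":[0,0,0],"twist":[0,0,0],"hand":0.012}]'>/dev/null; python3 st.py
```

```text
t 17.5 tcp [0.5777 0.1949 0.1107] yaw -0.10199384307004082 F [-0.7641  1.0885 -0.7727] Ftool [-0.8702  0.7733  1.0052] w 0.018300099289258485
nest xy -0.00034236297562057383 1.821759617178588e-06 tilt [-0.0009 -0.0001 -1.    ]
t 17.8333 tcp [0.5778 0.195  0.1048] yaw -0.10194178281142133 F [0.2595 0.7785 0.1258] Ftool [ 0.1788 -0.1259  0.8009] w 0.018600054612926558
nest xy -0.00020346679389442217 4.4457603395584635e-05 tilt [-0.0006  0.0001 -1.    ]
```

```bash
python3 -m creep '[{"dp":[0,0.002,0],"twist":[0,0,0],"hand":0.012},{"dp":[0,0.002,0],"twist":[0,0,0],"hand":0.012},{"dp":[0,0.002,0],"twist":[0,0,0],"hand":0.012},{"dp":[0,0.002,0],"twist":[0,0,0],"hand":0.012},{"dp":[0,0,0],"twist":[0,0,0],"hand":0.012}]'>/dev/null; python3 st.py
python3 -m creep '[{"dp":[0,0.002,0],"twist":[0,0,0],"hand":0.012},{"dp":[0,0.002,0],"twist":[0,0,0],"hand":0.012},{"dp":[0,0.002,0],"twist":[0,0,0],"hand":0.012},{"dp":[0,0.002,0],"twist":[0,0,0],"hand":0.012},{"dp":[0,0,0],"twist":[0,0,0],"hand":0.012}]'>/dev/null; python3 st.py
```

```text
t 18.25 tcp [0.5779 0.195  0.0968] yaw -0.10202378417007747 F [ 0.0154  0.7929 -1.1032] Ftool [-0.065   1.1034  0.7901] w 0.01857903781333419
nest xy -0.00012888029117305789 6.647244567142164e-05 tilt [-0.0004  0.0003 -1.    ]
t 18.6667 tcp [0.5778 0.195  0.0888] yaw -0.10197593668206444 F [ 0.832   1.794  -1.1608] Ftool [0.6456 1.161  1.8691] w 0.01858467044440839
nest xy -0.00013377378404921852 7.835757373106248e-05 tilt [-0.0004  0.0003 -1.    ]
```

```bash
python3 -m creep '[{"dp":[0,0.002,0],"twist":[0,0,0],"hand":0.012},{"dp":[0,0.002,0],"twist":[0,0,0],"hand":0.012},{"dp":[0,0.0015,0],"twist":[0,0,0],"hand":0.012},{"dp":[0,0,0],"twist":[0,0,0],"hand":0.012}]'>/dev/null; python3 st.py
python3 -m creep '[{"dp":[0,0.001,0],"twist":[0,0,0],"hand":0.012},{"dp":[0,0.0005,0],"twist":[0,0,0],"hand":0.012},{"dp":[0,0,0],"twist":[0,0,0],"hand":0.012},{"dp":[0,0,0],"twist":[0,0,0],"hand":0.012}]'>/dev/null; python3 st.py
```

```text
t 19.0 tcp [0.5779 0.195  0.0835] yaw -0.10200996377163356 F [ 0.3907  0.8962 -1.8598] Ftool [0.2979 1.8599 0.9309] w 0.018430304920171003
nest xy -9.209825349869218e-05 6.149332385736303e-05 tilt [-0.0002  0.0002 -1.    ]
t 19.3333 tcp [0.578  0.195  0.0823] yaw -0.10196915928219744 F [ 1.0182  1.4922 -0.5821] Ftool [0.861  0.5824 1.588 ] w 0.018542577368125125
nest xy -3.283132830468586e-05 -2.358979782259986e-05 tilt [ 0.      0.0002 -1.    ]
```

```bash
python3 -m creep '[{"dp":[0,0.0005,0],"twist":[0,0,0],"hand":0.012},{"dp":[0,0.0005,0],"twist":[0,0,0],"hand":0.012},{"dp":[0,0,0],"twist":[0,0,0],"hand":0.012},{"dp":[0,0,0],"twist":[0,0,0],"hand":0.012}]'>/dev/null; python3 st.py
```

```text
t 19.6667 tcp [0.578  0.195  0.0819] yaw -0.10190883834068909 F [-0.9347  0.9342  2.7901] Ftool [-1.0239 -2.7902  0.835 ] w 0.018519354971713364
nest xy 2.1465298833582322e-05 -2.967540327640562e-06 tilt [ 0.0004  0.0002 -1.    ]
```

The knob is seated: contact at TCP z 81.9 mm against 82 expected. Now release, retreat upward and move aside.

```bash
python3 -m creep '[{"dp":[0,0,0],"twist":[0,0,0],"hand":0.024},{"dp":[0,0,0],"twist":[0,0,0],"hand":0.032},{"dp":[0,0,0],"twist":[0,0,0],"hand":0.045},{"dp":[0,0,0],"twist":[0,0,0],"hand":0.045},{"dp":[0,0,0],"twist":[0,0,0],"hand":0.045},{"dp":[0,-0.01,0],"twist":[0,0,0],"hand":0.045},{"dp":[0,-0.025,0],"twist":[0,0,0],"hand":0.045},{"dp":[0,-0.03,0],"twist":[0,0,0],"hand":0.045},{"dp":[0,-0.03,0],"twist":[0,0,0],"hand":0.045},{"dp":[0,-0.03,0],"twist":[0,0,0],"hand":0.045},{"dp":[-0.035,-0.01,0],"twist":[0,0,0],"hand":0.045},{"dp":[-0.035,0,0],"twist":[0,0,0],"hand":0.045},{"dp":[-0.035,0,0],"twist":[0,0,0],"hand":0.045},{"dp":[-0.035,0,0.01],"twist":[0,0,0],"hand":0.045},{"dp":[-0.03,0,0.02],"twist":[0,0,0],"hand":0.045},{"dp":[0,0,0.03],"twist":[0,0,0],"hand":0.045},{"dp":[0,0,0.03],"twist":[0,0,0],"hand":0.045},{"dp":[0,0,0],"twist":[0,0,0],"hand":0.045},{"dp":[0,0,0],"twist":[0,0,0],"hand":0.045},{"dp":[0,0,0],"twist":[0,0,0],"hand":0.045}]'; python3 st.py
python3 - <<'E'
from h import *
np.set_printoptions(precision=4,suppress=True)
a=[]
for c in("top","side"):
    s=snap(c)
    for l in("pin_blue_knob","plate_top_hole","plate_mid_hole","plate_low_hole","pin_red_knob","pin_yellow_knob","ring_gauge","loupe"):
        for d in nets.pinpoint(l,c)[:1]: print(c,l,round(d["conf"],2),towld(s,d["position"]))
    u,v=(200,215) if c=="top" else (250,190)
    im=s["image"][v-40:v+40,u-53:u+53,::-1]; a.append(np.clip(cv2.resize(im,(400,300),interpolation=cv2.INTER_CUBIC)*1.6,0,255).astype(np.uint8))
    a.append(cv2.resize(s["image"][:,:,::-1],(400,300),interpolation=cv2.INTER_AREA))
cv2.imwrite("pics/both7.png",np.vstack([np.hstack(a[:2]),np.hstack(a[2:])]))
E
```

```text
time: 21.33
tcp_pos: [0.418, 0.3015, 0.2169]
tool_rot: [0.706, -0.036, 0.036, -0.706]
contact_force: [0.0, -0.9, 0.9]
width: 0.527
t 21.3333 tcp [0.418  0.3015 0.2169] yaw -0.10165812412786072 F [ 0.0103 -0.8819  0.9074] Ftool [ 0.1001 -0.907  -0.8766] w 0.045038816761886306
nest xy -0.11375501232926374 0.1548804223774087 tilt [ 0.0004 -0.0004 -1.    ]
top pin_blue_knob 0.57 [0.5806 0.1972 0.0727]
top pin_red_knob 0.62 [ 0.5409 -0.0754  0.0722]
top pin_yellow_knob 0.5 [ 0.5331 -0.1381  0.0734]
top ring_gauge 0.77 [ 0.7764 -0.0807  0.0043]
top loupe 0.7 [ 0.7889  0.0682 -0.0012]
side pin_blue_knob 0.58 [0.5778 0.2006 0.029 ]
side plate_mid_hole 0.64 [0.5745 0.1948 0.0385]
side plate_low_hole 0.38 [0.5767 0.1994 0.0267]
side pin_red_knob 0.5 [ 0.5399 -0.0763  0.0729]
side pin_yellow_knob 0.51 [ 0.5385 -0.1326  0.0725]
side ring_gauge 0.93 [ 0.7718 -0.0762  0.0047]
side loupe 0.78 [0.789  0.0726 0.0005]
```

View pics/both7.png

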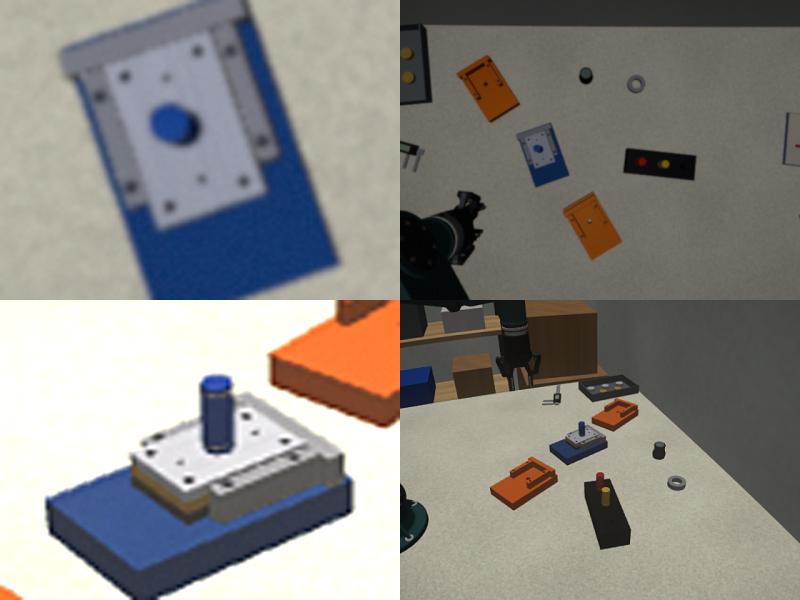

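The blue knob sits upright on the top plate, at (175,123) in the top crop and (217,412) in the side crop. The plates are flush and against the stop, the red and yellow pins are in the rack, and the gauge and loupe are where they were.

```bash
python3 -c "
from station import ctrl
print(ctrl.finish_job())"
```

```text
the job is handed in; nothing more can be done
None
```

The job is handed in, at about 21.4 s of the 58 s allowed. I pushed the three plates along the channel with shut fingers until the end stop resisted at about 15 N. Then I put the blue pin down through all three and let go.

**Checks that passed:**
- **Pin:** it went down without any force above about 2 N. The knob touched at tool height 81.9 mm, against 82 mm expected.
- **Final pictures:** the knob sits upright on the top plate, and the plates look flush and against the stop. The red and yellow pins are in the rack, the ring gauge and loupe have not moved, and the arm is clear.

**Disagreements:**
- **Hole position:** the two cameras differed by 2–4 mm. I aimed by comparing pin tip and hole in the side view, and that agreed with my fit of the nest.
- **Knob height:** in the last side picture the network put the blue knob at a height of 29 mm. The top camera gave 73 mm; about 72 mm is right for a seated knob, so I took the side reading as an error.
- **Plate contact:** the tool tilted slightly (about 0.01 rad) at full push. Whether each plate touches the stop was judged only from the push force, the pictures and the pin going through freely.

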